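# Load the spring-fed spacer magazine

## Task

Load the feed magazine with the 62 mm long spacers: draw its sprung follower back by the post and hook the post sideways into the notch so that it stays there by itself, clear the short spacer that was left in the channel into the scrap tray, and set every 62 mm spacer that is on the bench in the channel, lying flat across it, one behind the other. Only when all of that is done, unhook the post and let the follower close, so that it presses the row against the end stop. Leave the other 48 mm and 76 mm spacers where they lie on the bench, and do not knock the jar over.

Things in the scene. Friction and masses are not known exactly. Their poses are not given: they have to be found in the camera images.
- magazine: feed magazine fixed to the bench, 288 x 88 mm, aluminium, rear covered by a steel plate. Origin on the bench under its middle; x along the channel to the end stop, y to its left. Channel 67 mm wide (middle y = 0), open above from x = -0.072 to the stop face at x = +0.130, floor 6 mm above the bench; side walls 10.5 mm thick, tops 18 mm above the bench
- endstop: dark steel block across the front end of the magazine's channel, 12 mm thick, top 36 mm above the bench. Its face towards the follower is at x = +0.130 of the magazine; its origin coincides with the magazine's origin
- follower (a joint): black follower block (40 long, 62 wide, top 34 mm above bench), in m. Its face stands 30 mm + value behind the end stop: x = 0.100 - value in the magazine. Grows as it is drawn back to -x, to 0.191. Spring towards the stop: 5 N at 0, 12 N at 0.176; damping 25 N s/m. Hooked it rests at 0.176 (206 mm of channel free); draw it to about 0.182 to move the post into or out of the notch
- post (a joint): sideways slide of the post on the follower, in m: 0 on the middle line (runs free in the straight slot up to 0.003), to 0.022 on the magazine's +y side (in the notch). About 1 N of friction, no spring: it stays where it is left. It may stand up to 10 mm aside at the start
- post_top (a point): centre of the top of the follower's steel post, an upright round pin 18 mm in diameter, top 82 mm above the bench, clear for gripping above the cover plate's 46 mm. In the magazine's frame x = 0.072 - joint follower, y = joint post
- scrap_tray: grey open tray fixed to the bench, 130 (x) x 150 (y) x 30 mm high, walls 4 mm, floor 4 mm thick. Origin under its middle, on the bench
- spacer48_1: spacer sawn from bright 34 x 34 mm square aluminium tube, 48 mm long, with dark open ends and a 10 mm cross hole in the middle of each side. Origin at its centre; x along its length. It may lie on any of its four long sides. This one was left in the channel, between the end stop and the follower, lying across it; it goes into the scrap tray.
- spacer62_1: spacer sawn from bright 34 x 34 mm square aluminium tube, 62 mm long, with dark open ends and a 10 mm cross hole in the middle of each side. Origin at its centre; x along its length. It may lie on any of its four long sides. One of the spacers to load, about 0.1 kg; on the bench at the start if it is present (3 to 5 of them are).
- spacer62_2: spacer sawn from bright 34 x 34 mm square aluminium tube, 62 mm long, with dark open ends and a 10 mm cross hole in the middle of each side. Origin at its centre; x along its length. It may lie on any of its four long sides. One of the spacers to load, about 0.1 kg; on the bench at the start if it is present (3 to 5 of them are).
- spacer62_3: spacer sawn from bright 34 x 34 mm square aluminium tube, 62 mm long, with dark open ends and a 10 mm cross hole in the middle of each side. Origin at its centre; x along its length. It may lie on any of its four long sides. One of the spacers to load, about 0.1 kg; on the bench at the start if it is present (3 to 5 of them are).
- spacer62_4: spacer sawn from bright 34 x 34 mm square aluminium tube, 62 mm long, with dark open ends and a 10 mm cross hole in the middle of each side. Origin at its centre; x along its length. It may lie on any of its four long sides. One of the spacers to load, about 0.1 kg; on the bench at the start if it is present (3 to 5 of them are).
- spacer48_2: spacer sawn from bright 34 x 34 mm square aluminium tube, 48 mm long, with dark open ends and a 10 mm cross hole in the middle of each side. Origin at its centre; x along its length. It may lie on any of its four long sides. Wrong length: stays on the bench.
- spacer76_1: spacer sawn from bright 34 x 34 mm square aluminium tube, 76 mm long, with dark open ends and a 10 mm cross hole in the middle of each side. Origin at its centre; x along its length. It may lie on any of its four long sides. Wrong length: stays on the bench.
- jar: amber glass jar, 44 mm in diameter, 55 mm high, standing among the spacers. Origin under its middle
- tape: roll of paper tape lying flat among the spacers, 60 mm in diameter, 20 mm high. Origin under its middle
- notch (a point): where the axis of the hooked post stands, at magazine x = -0.104, y = +0.020, on top of the cover plate (40 to 46 mm above the bench, x -0.146 to -0.072). The plate's L-slot runs 24 mm wide along y = 0, open in front; its notch goes off to +y, from x = -0.095 back to -0.130, out to y = 0.033. The lip before it (x -0.095 to -0.072, y above 0.012) holds the post
- spacer62_5: spacer sawn from bright 34 x 34 mm square aluminium tube, 62 mm long, with dark open ends and a 10 mm cross hole in the middle of each side. Origin at its centre; x along its length. It may lie on any of its four long sides. One of the spacers to load, about 0.1 kg; on the bench at the start if it is present (3 to 5 of them are).

How it is judged:
By the outcome, as a careful person would: the job done as asked, in the order asked, and still so for the second after the job is handed in, with the robot touching nothing.
Of spacer62_1, spacer62_2, spacer62_3, spacer62_4, spacer62_5 only 3 to 5 are there at a start; the rules pass over those that are not, and their reading is None.
At some moment in a run one of spacer62_1, spacer62_2, spacer62_3, spacer62_4, spacer62_5 may be knocked a few centimetres aside while the robot is not near it.
Once in a run the grip may slacken for a moment while it holds something.
It also fails if it takes over 210 s, if anything falls off the work surface, if the arm or the gripper's body presses on something with over 40 N, if the wrist force passes 120 N, or if a joint passes its speed limit or range.

## Robot

A 7-joint arm with a two-finger parallel gripper is mounted at the origin on the work surface. World frame = base frame: x ahead of the robot, y to its left, z up, the work surface at z = 0. Lengths are in m, angles in degrees, forces in N, time in s.
With the tool pointing down it reaches from about 0.425 to 0.875 m from the base axis. Payload 4.7 kg.
Tool frame: the origin (TCP) lies at the very end of the fingers, on their centre line; the grasp point (between the pads) lies env.hold_point_z behind it (env.hold_point_z is the distance from the TCP to the grasp point, in m); z points along the fingers, y is the line along which they close (so a half turn about z gives the same grasp; the last joint's range is limited). The gripper opens to 87 mm and grips with 3 to 60 N. Pads are 19 mm wide; open, the fingers measure 117 mm over their backs; the gripper's body (75 mm by 190 mm) begins 51 mm behind the grasp point.
Start: joints at [65.266, 18.392, -4.016, 83.108, 1.295, 78.541, -3.26], TCP at [0.28, -0.587, 0.223] pointing down, gripper open.
Joint ranges: [-163.93, 163.93], [-17.29, 119.83], [-79.2, 71.16], [3.27, 140.29], [-89.18, 269.18], [5.43, 117.66], [-154.24, 154.24]. Speed limits (degrees/s): [147.25, 147.25, 180, 180, 180, 180, 180].

## Interface

Orientations are given as [roll, pitch, yaw] about the fixed x, y, z axes, in that order (R = Rz(yaw) Ry(pitch) Rx(roll)).
In Python, from cell import env gives the robot as it stands.
- The arm moves only by the shell command python3 -m jog 'ROWS' [FORCE]. ROWS is JSON, a list of rows, each an object with "dp": the shift along the tool's x, y, z in cm, a list of three; "twist": the turn about the tool's z in degrees; "fingers": the opening, from 0 (shut) to 1 (fully open). A call has 1 to 8 rows; each row is the pose to reach, as a shift and turn from the pose commanded when the call began, along the tool's axes at that moment; what a row does not reach only later rows make up. A row lasts 1/8 s, in which the tool goes at most 62.5 mm and 10.7 degrees, less where a joint would pass 70% of its speed; a pose out of reach is approached as far as the arm can. A call with a gripper value outside its range is refused whole. The fingers move at their own pace and stop on an object; FORCE is the grip in N (left out, the last holds). Time passes only in rows, so rows that repeat a pose let the fingers close. It gives the time, the measured TCP pose, the force, the opening and the grip force at its end, in the units of the state.
- env.get_obs(): the state, without advancing time (a new reading comes with each control period).
- env.read_camera(name): name is "scene" or "top"; returns a dict with "pixels" (420x560x3 uint8, blue, green, red), "depth" (420x560 float32, m along the optical axis (not along the pixel's ray), 0 where there is no reading), "fx", "fy", "cx", "cy" (pixels), "rvec" (rotation vector, rad) and "tvec" (3), from world to camera coordinates, as OpenCV has them. Camera axes: x right, y down, z forward; pixel columns grow to the right and rows downward; lengths in m; the calibration is good to about 2 mm. A picture is of the moment at which its call begins.
- env.sign_off(): hands the job in; it is judged then, once.
The state is a dict: "time_s": time; "qpos": joint angles; "joint_velocities": joint speeds; "effort": joint torques, N m; "tool_pos": TCP position; "tool_rot": TCP orientation; "force": force on the tool from outside, world axes, zero at the start; "wrist_torque": the same for the moment, N m; "grip_width": finger opening in m; "grasp_force": force on a finger pad.
Only numpy, scipy, OpenCV 4.12 (cv2) and the standard library are available. Lean on these libraries where they do the work, as an engineer would, in place of code of your own. Each camera call takes 0.05 s, during which the arm holds its last target. There are 200 camera calls.

## Working session

There is one attempt and no reset: what is moved stays moved. The work goes in short steps, Python scripts to look and compute and a shell command to move; the robot and the scene stay as the last step left them, time stands still between calls to the robot, and variables do not carry over. Pictures are saved under pics/ and viewed, at most 14 in all, crops included, and the job is handed in when it is done.

```bash
ls; mkdir -p pics; cat > h.py <<'E'
import numpy as np, cv2
from cell import env
def cam(n):
    c=env.read_camera(n); c['R']=cv2.Rodrigues(np.array(c['rvec'],float))[0]; c['t']=np.array(c['tvec'],float).ravel(); return c
def cloud(c):
    d=c['depth']; v,u=np.mgrid[:d.shape[0],:d.shape[1]]
    P=np.stack([(u-c['cx'])/c['fx']*d,(v-c['cy'])/c['fy']*d,d],-1)
    return (P-c['t'])@c['R']
def ray(c,u,v,z):
    r=np.array([(u-c['cx'])/c['fx'],(v-c['cy'])/c['fy'],1])@c['R']; o=-c['t']@c['R']
    return o+r*(z-o[2])/r[2]
E
python3 - <<'E'
from h import *
for n in ('top','scene'):
    c=cam(n); cv2.imwrite(f'pics/{n}0.png',c['pixels']); print(n,-c['t']@c['R'],c['fx'],c['R'][2])
    np.savez(f'{n}0.npz',**{k:c[k] for k in ('pixels','depth','fx','fy','cx','cy','R','t')})
o=env.get_obs();print(o,env.hold_point_z)
E
```

```text
pics
top [0.36577869 0.03628955 1.03263934] 457.33930682750616 [ 0.18072265 -0.02598221 -0.98319085]
scene [1.08605637 0.55196813 0.67502206] 449.53903985078944 [-0.56907267 -0.55057299 -0.61075829]
{'time_s': 0.1, 'qpos': array([65.2660012 , 18.43213537, -4.01351013, 83.16876162,  1.29488586,
       78.54111364, -3.2612624 ]), 'joint_velocities': array([ 0.06053081, -0.17221369, -0.10870278, -0.11852968, -0.02361714,
        0.08310409, -0.05056757]), 'effort': array([-5.11135604e-04, -4.92571521e+01, -4.05973373e-01, -3.13399422e+01,
       -6.41422276e-02,  3.95229785e-02,  5.65206028e-05]), 'tool_pos': array([ 0.27998002, -0.58605326,  0.22159351]), 'tool_rot': array([-1.79903208e+02,  6.08792042e-03,  2.55404138e+01]), 'force': array([-0.28277918, -0.16914103, -0.48536693]), 'wrist_torque': array([ 0.03185028, -0.02300822, -0.01744205]), 'grasp_force': 0.0, 'grip_width': 0.08710072461647365} 0.0187
```

View pics/top0.png

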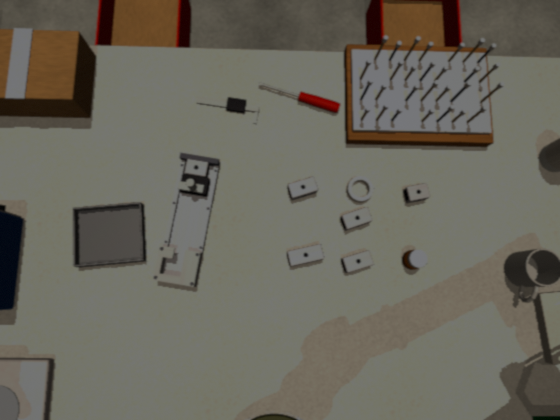

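View pics/scene0.png

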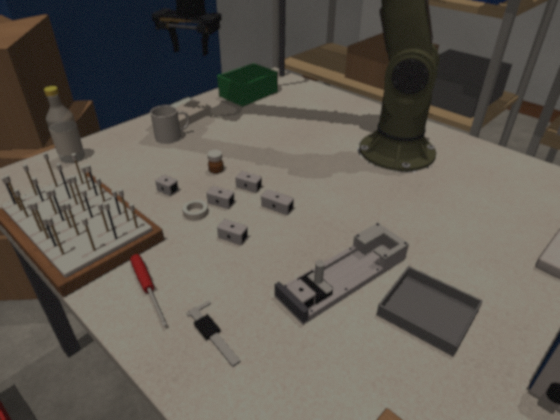

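The top view shows the magazine from (202,155) to (178,285) with its end stop away from the robot. The short spacer is at (197,168), the follower and post at (193,186), and the tray at (110,235). Five bench spacers lie at (303,188), (357,218), (306,255), (357,262) and (417,192), with the tape at (359,190) and the jar at (415,260).

```bash
cat >> h.py <<'E'
def spacers(c,lo=.028,hi=.040):
    P=cloud(c); m=((P[...,2]>lo)&(P[...,2]<hi)&(c['depth']>0)).astype(np.uint8)
    n,L,S,C=cv2.connectedComponentsWithStats(m,connectivity=4)
    out=[]
    for i in range(1,n):
        if S[i,4]<120 or S[i,4]>1500: continue
        v,u=np.nonzero(L==i)
        Q=np.array([ray(c,a,b,.034)[:2] for a,b in zip(u,v)])
        (x,y),(w,h),a=cv2.minAreaRect((Q*1000).astype(np.float32))
        if w<h: w,h,a=h,w,a+90
        out.append((round(C[i][0]),round(C[i][1]),round(x/1000,4),round(y/1000,4),round(w),round(h),round((a+90)%180-90,1),S[i,4],round(float(np.median(P[v,u,2])),4)))
    return out
E
python3 - <<'E'
from h import *
c=cam('top')
for s in spacers(c): print(s)
P=cloud(c)
print('mag region')
for lo,hi in((.012,.022),(.04,.052),(.07,.09)):
    sub=((P[...,2]>lo)&(P[...,2]<hi)&(c['depth']>0)); sub[:, :140]=0; sub[:,240:]=0; sub[:140]=0; sub[300:]=0
    v,u=np.nonzero(sub); Q=P[v,u]
    r=cv2.minAreaRect((Q[:,:2]*1000).astype(np.float32)); print(lo,hi,len(u),r,Q.mean(0))
sub=((P[...,2]>.01)&(P[...,2]<.05)); sub[:, :40]=0; sub[:,150:]=0; sub[:190]=0; sub[280:]=0
v,u=np.nonzero(sub);print('tray',cv2.minAreaRect((P[v,u,:2]*1000).astype(np.float32)))
im=cv2.resize(c['pixels'][140:300,50:250],None,fx=3.7,fy=3.7,interpolation=cv2.INTER_CUBIC)
im=cv2.convertScaleAbs(im,alpha=1.6); cv2.imwrite('pics/mag.png',im)
E
```

```text
(444, 49, 0.9416, -0.3939, 71, 12, 89.3, np.int32(129), 0.035)
(62, 98, 0.7915, 0.4962, 248, 125, -50.0, np.int32(305), 0.0342)
(196, 173, 0.6202, 0.1813, 89, 88, 81.5, np.int32(880), 0.0347)
(303, 187, 0.595, -0.0586, 62, 35, -71.8, np.int32(411), 0.033)
(418, 192, 0.589, -0.3187, 50, 34, -77.5, np.int32(320), 0.0337)
(357, 218, 0.5276, -0.1792, 63, 34, -70.6, np.int32(425), 0.0332)
(13, 261, 0.4212, 0.5637, 202, 12, 1.2, np.int32(283), 0.0341)
(306, 255, 0.444, -0.065, 76, 34, -76.6, np.int32(534), 0.0334)
(358, 261, 0.4319, -0.1796, 62, 34, -72.3, np.int32(437), 0.0334)
(552, 322, 0.2973, -0.5916, 153, 42, -5.8, np.int32(870), 0.0304)
mag region
0.012 0.022 1026 ((525.2290649414062, 227.78512573242188), (152.88880920410156, 280.2786865234375), 81.49140167236328) [0.54350218 0.19674314 0.01692194]
0.04 0.052 1084 ((515.043701171875, 196.43324279785156), (88.70184326171875, 276.06634521484375), 81.07455444335938) [0.4317331  0.20605343 0.04491611]
0.07 0.09 61 ((589.85693359375, 186.0078125), (16.02443504333496, 16.476844787597656), 34.70314407348633) [0.58895652 0.18575311 0.08026332]
tray ((483.6585388183594, 368.4620361328125), (130.54466247558594, 151.7850341796875), 6.057107448577881)
```

View pics/mag.png

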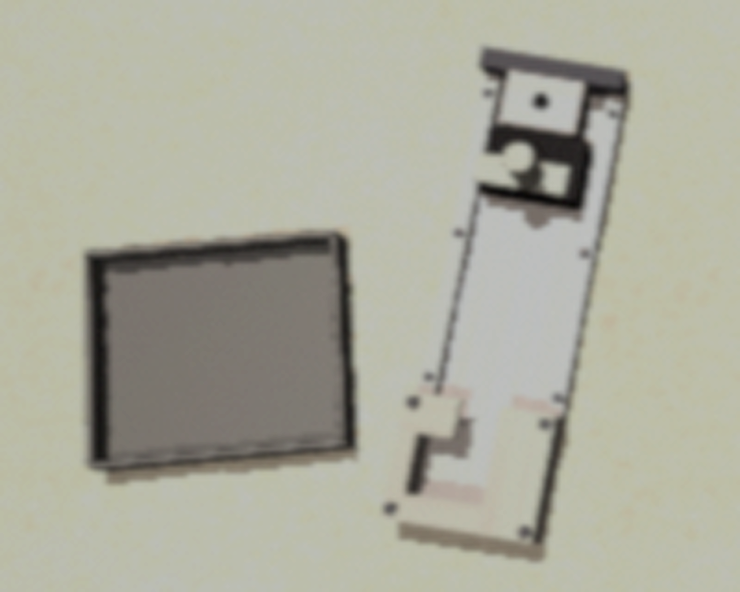

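The closer view shows the notch open to image left (+y), the follower with its post standing a few mm to +y, and the short spacer against the end stop. The three 62 mm spacers measure 62–63 mm, next to one of 50 mm and one of 76 mm. Next I fit the magazine pose and work out the first move.

```bash
cat > fit.py <<'E'
from h import *
c=cam('top');P=cloud(c);Z=P[...,2]
def rect(mask,z):
    n,L,S,C=cv2.connectedComponentsWithStats(mask.astype(np.uint8),connectivity=4)
    i=1+np.argmax(S[1:,4]); v,u=np.nonzero(L==i)
    Q=np.array([ray(c,a,b,z)[:2] for a,b in zip(u,v)])*1000
    return cv2.minAreaRect(Q.astype(np.float32)),len(u)
W=np.zeros(Z.shape,bool);W[235:300,140:230]=1
print('plate',rect(W&(Z>.036)&(Z<.052),.046))
W[:]=0;W[145:300,140:240]=1
r=rect(W&(Z>.012)&(Z<.1),.03);print('all',r)
# end stop: dark top
g=c['pixels'].max(2);W[:]=0;W[145:172,170:230]=1
m=W&(Z>.029)&(Z<.042)&(g<110);print('stop',rect(m,.036))
W[:]=0;W[150:300,150:230]=1
print('post',rect(W&(Z>.07)&(Z<.09),.082))
E
python3 fit.py
cat > go.py <<'E'
# usage: go.py yaw-pose targets "m:x,y,z,yaw" in magazine frame or "w:x,y,z,yaw"; first start from cmd.json or the state
import sys,json,numpy as np
from h import env
M=json.load(open('mag.json')) # x,y,yaw
def world(s):
    k,v=s.split(':');x,y,z,a=map(float,v.split(','))
    if k=='m':
        t=np.radians(M[2]);return M[0]+x*np.cos(t)-y*np.sin(t),M[1]+x*np.sin(t)+y*np.cos(t),z,a+M[2]
    return x,y,z,a
o=env.get_obs();p=o['tool_pos'];cur=(p[0],p[1],p[2],o['tool_rot'][2])
print('t',o['time_s'],'tcp',np.round(p,4),'yaw',round(o['tool_rot'][2],1))
for s in sys.argv[1:]:
    w=world(s);t=np.radians(cur[3]);d=np.array(w[:3])-cur[:3]
    print(s,'-> world',np.round(w,4),'dp cm',np.round(100*np.array([d[0]*np.cos(t)+d[1]*np.sin(t),d[0]*np.sin(t)-d[1]*np.cos(t),-d[2]]),2),'twist',round(-((w[3]-cur[3]+180)%360-180),1))
    cur=w
E
```

```text
plate (((415.0433349609375, 211.276123046875), (89.22319030761719, 73.32164764404297), 81.46922302246094), 1005)
all (((521.7854614257812, 196.46649169921875), (93.90567779541016, 289.36065673828125), 81.41725158691406), 3113)
stop (((646.3575439453125, 176.96762084960938), (88.35502624511719, 33.845458984375), 81.45549774169922), 257)
post (((587.9100952148438, 186.0900421142578), (17.432798385620117, 17.06165885925293), 1.1862735748291016), 61)
```

```bash
echo '[0.5225,0.1953,-8.54]' > mag.json; python3 go.py m:.066,.0006,.2,90 m:.066,.0006,.057,90
```

```text
t 0.2 tcp [ 0.2801 -0.5862  0.2219] yaw 25.5
m:.066,.0006,.2,90 -> world [ 0.5879  0.1861  0.2    81.46  ] dp cm [ 61.07 -56.41   2.19] twist -55.9
m:.066,.0006,.057,90 -> world [5.879e-01 1.861e-01 5.700e-02 8.146e+01] dp cm [ 0.   0.  14.3] twist -0.0
```

```bash
r='x'; python3 -m jog '[{"dp":[6,-5.5,0.2],"twist":-7,"fingers":1},{"dp":[10,-9,0.4],"twist":-14,"fingers":1},{"dp":[14,-13,0.6],"twist":-21,"fingers":1},{"dp":[18,-17,0.8],"twist":-28,"fingers":1},{"dp":[22,-21,1],"twist":-35,"fingers":1},{"dp":[26,-24.5,1.2],"twist":-42,"fingers":1},{"dp":[30,-28,1.2],"twist":-49,"fingers":1},{"dp":[34,-31.4,1.2],"twist":-55.9,"fingers":1}]'; python3 go.py m:.066,.0006,.15,90 m:.066,.0006,.057,90
```

```text
time_s: 1.2
tool_pos: [0.452, -0.1549, 0.2106]
tool_rot: [180.0, 0.0, 81.7]
force: [0.1, 0.4, 0.6]
grip_width: 0.0869
grasp_force: 0.0
t 1.2 tcp [ 0.452  -0.1549  0.2106] yaw 81.7
m:.066,.0006,.15,90 -> world [ 0.5879  0.1861  0.15   81.46  ] dp cm [35.71  8.5   6.06] twist 0.2
m:.066,.0006,.057,90 -> world [5.879e-01 1.861e-01 5.700e-02 8.146e+01] dp cm [0.  0.  9.3] twist -0.0
```

```bash
python3 -m jog '[{"dp":[6,1.4,1],"twist":0,"fingers":1},{"dp":[12,2.8,2],"twist":0,"fingers":1},{"dp":[18,4.2,3],"twist":0,"fingers":1},{"dp":[24,5.7,4],"twist":0,"fingers":1},{"dp":[30,7.1,5],"twist":0,"fingers":1},{"dp":[35.7,8.5,6],"twist":0.2,"fingers":1},{"dp":[35.7,8.5,6],"twist":0.2,"fingers":1},{"dp":[35.7,8.5,6],"twist":0.2,"fingers":1}]'; python3 go.py m:.066,.0006,.057,90
```

```text
time_s: 2.2
tool_pos: [0.5885, 0.1834, 0.1499]
tool_rot: [-179.9, 0.1, 81.3]
force: [0.0, -0.7, 0.2]
grip_width: 0.0869
grasp_force: 0.0
t 2.2 tcp [0.5885 0.1834 0.1499] yaw 81.3
m:.066,.0006,.057,90 -> world [5.879e-01 1.861e-01 5.700e-02 8.146e+01] dp cm [ 0.25 -0.1   9.29] twist -0.2
```

```bash
python3 -m jog '[{"dp":[0.1,0,5],"twist":0,"fingers":1},{"dp":[0.1,0,9.2],"twist":0,"fingers":1},{"dp":[0.1,0,9.2],"twist":0,"fingers":1},{"dp":[0.1,0,9.2],"twist":0,"fingers":0},{"dp":[0.1,0,9.2],"twist":0,"fingers":0},{"dp":[0.1,0,9.2],"twist":0,"fingers":0},{"dp":[0.1,0,9.2],"twist":0,"fingers":0},{"dp":[0.1,0,9.2],"twist":0,"fingers":0}]' 40; python3 go.py m:.066,.0006,.057,90 m:-.110,0,.057,90 m:-.110,.02,.057,90
```

```text
time_s: 3.2
tool_pos: [0.589, 0.1848, 0.0587]
tool_rot: [180.0, 0.0, 81.2]
force: [-0.4, -0.3, 0.5]
grip_width: 0.0453
grasp_force: 0.0
t 3.2 tcp [0.589  0.1848 0.0587] yaw 81.2
m:.066,.0006,.057,90 -> world [5.879e-01 1.861e-01 5.700e-02 8.146e+01] dp cm [ 0.11 -0.13  0.17] twist -0.2
m:-.110,0,.057,90 -> world [4.137e-01 2.116e-01 5.700e-02 8.146e+01] dp cm [ -0.06 -17.6   -0.  ] twist -0.0
m:-.110,.02,.057,90 -> world [4.167e-01 2.314e-01 5.700e-02 8.146e+01] dp cm [ 2.  0. -0.] twist -0.0
```

```bash
python3 -m jog '[{"dp":[0.1,0,0.1],"twist":0,"fingers":0},{"dp":[0.1,0,0.1],"twist":0,"fingers":0},{"dp":[0.1,0,0.1],"twist":0,"fingers":0},{"dp":[0.1,0,0.1],"twist":0,"fingers":0},{"dp":[0.1,0,0.1],"twist":0,"fingers":0},{"dp":[0.1,0,0.1],"twist":0,"fingers":0}]' 40; python3 go.py m:.066,.0006,.057,90 m:-.110,0,.057,90 m:-.110,.02,.057,90
```

```text
time_s: 3.95
tool_pos: [0.5906, 0.1853, 0.0574]
tool_rot: [179.9, -0.0, 81.2]
force: [5.8, 0.0, -4.1]
grip_width: 0.0169
grasp_force: 40.0
t 3.95 tcp [0.5906 0.1853 0.0574] yaw 81.2
m:.066,.0006,.057,90 -> world [5.879e-01 1.861e-01 5.700e-02 8.146e+01] dp cm [ 0.03 -0.28  0.04] twist -0.3
m:-.110,0,.057,90 -> world [4.137e-01 2.116e-01 5.700e-02 8.146e+01] dp cm [ -0.06 -17.6   -0.  ] twist -0.0
m:-.110,.02,.057,90 -> world [4.167e-01 2.314e-01 5.700e-02 8.146e+01] dp cm [ 2.  0. -0.] twist -0.0
```

```bash
python3 -m jog '[{"dp":[0,-2.5,0],"twist":0,"fingers":0},{"dp":[0,-5,0],"twist":0,"fingers":0},{"dp":[0,-7.5,0],"twist":0,"fingers":0},{"dp":[0,-10,0],"twist":0,"fingers":0},{"dp":[0,-12.5,0],"twist":0,"fingers":0},{"dp":[0,-15,0],"twist":0,"fingers":0},{"dp":[0,-17,0],"twist":0,"fingers":0},{"dp":[0,-17.8,0],"twist":0,"fingers":0}]' 40; python3 -m jog '[{"dp":[0,0,0],"twist":0,"fingers":0},{"dp":[0,0,0],"twist":0,"fingers":0}]'; python3 go.py m:-.110,0,.057,90 m:-.110,.02,.057,90
```

```text
time_s: 4.95
tool_pos: [0.4164, 0.2113, 0.0575]
tool_rot: [179.6, -0.0, 81.2]
force: [13.3, -1.9, -14.4]
grip_width: 0.0168
grasp_force: 40.0
time_s: 5.2
tool_pos: [0.4164, 0.2113, 0.0575]
tool_rot: [179.6, -0.0, 81.2]
force: [11.9, -1.7, -11.7]
grip_width: 0.017
grasp_force: 40.0
t 5.2 tcp [0.4164 0.2113 0.0575] yaw 81.2
m:-.110,0,.057,90 -> world [4.137e-01 2.116e-01 5.700e-02 8.146e+01] dp cm [-0.01 -0.27  0.05] twist -0.3
m:-.110,.02,.057,90 -> world [4.167e-01 2.314e-01 5.700e-02 8.146e+01] dp cm [ 2.  0. -0.] twist -0.0
```

```bash
python3 -m jog '[{"dp":[0,-0.3,0],"twist":0,"fingers":0},{"dp":[0,-0.3,0],"twist":0,"fingers":0},{"dp":[0.7,-0.3,0],"twist":0,"fingers":0},{"dp":[1.4,-0.3,0],"twist":0,"fingers":0},{"dp":[2,-0.3,0],"twist":0,"fingers":0},{"dp":[2.1,-0.3,0],"twist":0,"fingers":0},{"dp":[2.1,-0.3,0],"twist":0,"fingers":0}]' 40;  python3 -m jog '[{"dp":[0,0.3,0],"twist":0,"fingers":0},{"dp":[0,0.6,0],"twist":0,"fingers":0},{"dp":[0,0.8,0],"twist":0,"fingers":0},{"dp":[0,0.8,0],"twist":0,"fingers":0}]' 40; python3 go.py m:-.104,.02,.057,90
```

```text
time_s: 6.08
tool_pos: [0.417, 0.2324, 0.0575]
tool_rot: [179.7, -0.0, 81.2]
force: [11.6, -1.7, -10.0]
grip_width: 0.0169
grasp_force: 40.0
time_s: 6.58
tool_pos: [0.4238, 0.2314, 0.0575]
tool_rot: [179.8, -0.0, 81.2]
force: [7.8, -2.1, -8.0]
grip_width: 0.0174
grasp_force: 40.0
t 6.575 tcp [0.4238 0.2314 0.0575] yaw 81.2
m:-.104,.02,.057,90 -> world [4.226e-01 2.305e-01 5.700e-02 8.146e+01] dp cm [-0.11 -0.1   0.05] twist -0.3
```

```bash
python3 -m jog '[{"dp":[0,0.1,0],"twist":0,"fingers":0.3},{"dp":[0,0.1,0],"twist":0,"fingers":0.5},{"dp":[0,0.1,0],"twist":0,"fingers":0.7},{"dp":[0,0.1,0],"twist":0,"fingers":0.7},{"dp":[0,0.1,-5],"twist":0,"fingers":1},{"dp":[0,0.1,-11],"twist":0,"fingers":1},{"dp":[0,6,-14],"twist":0,"fingers":1},{"dp":[0,12,-14],"twist":0,"fingers":1}]'; cat > look.py <<'E'
from h import *
import sys
c=cam('top');P=cloud(c);Z=P[...,2]
for s in spacers(c): print(s)
x=c['pixels'][140:300,50:250];x=cv2.convertScaleAbs(cv2.resize(x,None,fx=3.7,fy=3.7,interpolation=cv2.INTER_CUBIC),alpha=1.6);cv2.imwrite(f'pics/{sys.argv[1]}.png',x)
E
python3 go.py m:.113,0,.15,0 m:.113,0,.15,180
```

```text
time_s: 7.58
tool_pos: [0.5422, 0.2155, 0.2022]
tool_rot: [179.5, -0.1, 81.3]
force: [0.7, 1.6, 0.6]
grip_width: 0.0843
grasp_force: 0.0
t 7.575 tcp [0.5422 0.2155 0.2022] yaw 81.3
m:.113,0,.15,0 -> world [ 0.6342  0.1785  0.15   -8.54  ] dp cm [-2.26  9.66  5.22] twist 89.8
m:.113,0,.15,180 -> world [6.3420e-01 1.7850e-01 1.5000e-01 1.7146e+02] dp cm [ 0. -0. -0.] twist 180.0
```

```bash
python3 -m jog '[{"dp":[-5,-1,-1],"twist":-10,"fingers":1},{"dp":[-10,-2,-3],"twist":-20,"fingers":1},{"dp":[-15,-3,-5],"twist":-30,"fingers":1},{"dp":[-20,-3,-6],"twist":-40,"fingers":1},{"dp":[-25,-3,-6],"twist":-50,"fingers":1},{"dp":[-27,-3,-6],"twist":-60,"fingers":1},{"dp":[-27,-3,-6],"twist":-70,"fingers":1},{"dp":[-27,-3,-6],"twist":-80,"fingers":1}]'; python3 look.py m1; python3 go.py
```

```text
time_s: 8.57
tool_pos: [0.4681, -0.0479, 0.2575]
tool_rot: [-180.0, -0.0, 157.8]
force: [0.2, 0.1, -0.0]
grip_width: 0.0868
grasp_force: 0.0
(444, 49, 0.9416, -0.3939, 71, 12, 89.3, np.int32(128), 0.0349)
(62, 99, 0.788, 0.4955, 249, 124, -51.6, np.int32(311), 0.034)
(198, 163, 0.6402, 0.178, 89, 48, 81.5, np.int32(452), 0.0367)
(421, 192, 0.5902, -0.3232, 41, 34, -77.6, np.int32(245), 0.034)
(12, 263, 0.4211, 0.5637, 202, 10, 0.6, np.int32(288), 0.0335)
(294, 257, 0.4381, -0.0391, 34, 24, 9.7, np.int32(166), 0.0332)
(177, 260, 0.4301, 0.2213, 43, 40, 80.6, np.int32(220), 0.0336)
(552, 322, 0.2981, -0.5906, 151, 44, -5.8, np.int32(860), 0.0303)
t 8.625 tcp [ 0.4681 -0.0476  0.2575] yaw 158.2
```

View pics/m1.png

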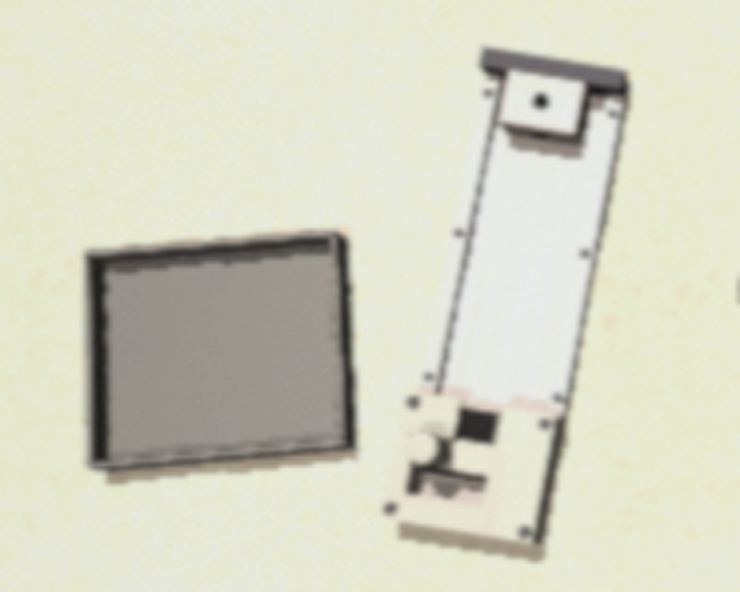

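The post stands hooked in the notch at crop (425,447), and the short spacer is still against the stop, with its hole at crop (540,101).

```bash
python3 - <<'E'
from h import *
c=dict(np.load('top0.npz')); p=ray(c,50+540.5/3.7-.3,140+101/3.7-.3,.04); d=p[:2]-[.5225,.1953];t=np.radians(-8.54)
print(p,d@[np.cos(t),np.sin(t)],d@[-np.sin(t),np.cos(t)])
E
python3 go.py m:.113,0.003,.12,180 m:.113,0.003,.024,180 w:.4837,.3685,.2,171.5
```

```text
[0.63460285 0.18157436 0.04      ] 0.11289815661468501 0.0030738000469964005
t 8.625 tcp [ 0.4681 -0.0476  0.2575] yaw 158.2
m:.113,0.003,.12,180 -> world [6.3470e-01 1.8150e-01 1.2000e-01 1.7146e+02] dp cm [-6.96 27.46 13.75] twist -13.3
m:.113,0.003,.024,180 -> world [6.3470e-01 1.8150e-01 2.4000e-02 1.7146e+02] dp cm [0.  0.  9.6] twist -0.0
w:.4837,.3685,.2,171.5 -> world [  0.4837   0.3685   0.2    171.5   ] dp cm [ 17.71  16.25 -17.6 ] twist -0.0
```

```bash
python3 -m jog '[{"dp":[-1.5,6,1],"twist":-10,"fingers":1},{"dp":[-3,12,3],"twist":-13.3,"fingers":1},{"dp":[-4.5,18,6],"twist":-13.3,"fingers":1},{"dp":[-6,24,9],"twist":-13.3,"fingers":1},{"dp":[-7,27.5,12],"twist":-13.3,"fingers":1},{"dp":[-7,27.5,13.7],"twist":-13.3,"fingers":1},{"dp":[-7,27.5,13.7],"twist":-13.3,"fingers":1},{"dp":[-7,27.5,13.7],"twist":-13.3,"fingers":1}]'; python3 go.py m:.113,0.003,.024,180
```

```text
time_s: 9.62
tool_pos: [0.6388, 0.1784, 0.1221]
tool_rot: [-180.0, 0.1, 170.7]
force: [0.4, -0.9, 0.3]
grip_width: 0.0877
grasp_force: 0.0
t 9.625 tcp [0.6388 0.1784 0.1221] yaw 170.7
m:.113,0.003,.024,180 -> world [6.3470e-01 1.8150e-01 2.4000e-02 1.7146e+02] dp cm [0.45 0.24 9.81] twist -0.8
```

```bash
python3 -m jog '[{"dp":[0.4,0.2,3],"twist":-0.8,"fingers":1},{"dp":[0.4,0.2,5],"twist":-0.8,"fingers":1},{"dp":[0.4,0.2,5],"twist":-0.8,"fingers":1},{"dp":[0.4,0.2,5],"twist":-0.8,"fingers":1}]'; python3 go.py m:.113,0.003,.024,180
```

```text
time_s: 10.12
tool_pos: [0.6353, 0.1822, 0.0718]
tool_rot: [180.0, 0.1, 171.6]
force: [0.5, -0.1, 0.8]
grip_width: 0.0875
grasp_force: 0.0
t 10.125 tcp [0.6353 0.1822 0.0718] yaw 171.6
m:.113,0.003,.024,180 -> world [6.3470e-01 1.8150e-01 2.4000e-02 1.7146e+02] dp cm [ 0.05 -0.08  4.78] twist 0.1
```

```bash
python3 -m jog '[{"dp":[0,0,2.5],"twist":0,"fingers":1},{"dp":[0,0,4.8],"twist":0,"fingers":1},{"dp":[0,0,4.8],"twist":0,"fingers":0},{"dp":[0,0,4.8],"twist":0,"fingers":0},{"dp":[0,0,4.8],"twist":0,"fingers":0},{"dp":[0,0,4.8],"twist":0,"fingers":0},{"dp":[0,0,4.8],"twist":0,"fingers":0},{"dp":[0,0,4.8],"twist":0,"fingers":0}]' 35; python3 -m jog '[{"dp":[0,0,0],"twist":0,"fingers":0},{"dp":[0,0,0],"twist":0,"fingers":0},{"dp":[0,0,-2],"twist":0,"fingers":0},{"dp":[0,0,-5],"twist":0,"fingers":0},{"dp":[0,0,-9],"twist":0,"fingers":0},{"dp":[0,0,-9],"twist":0,"fingers":0}]';python3 go.py w:.4837,.3685,.12,171.5
```

```text
time_s: 11.12
tool_pos: [0.6347, 0.1825, 0.023]
tool_rot: [180.0, 0.0, 171.6]
force: [-1.0, -0.6, 1.3]
grip_width: 0.0476
grasp_force: 35.0
time_s: 11.88
tool_pos: [0.6367, 0.1837, 0.1172]
tool_rot: [179.8, 0.4, 171.7]
force: [-0.5, 0.6, -2.5]
grip_width: 0.0476
grasp_force: 35.0
t 11.875 tcp [0.6367 0.1837 0.1172] yaw 171.7
w:.4837,.3685,.12,171.5 -> world [4.837e-01 3.685e-01 1.200e-01 1.715e+02] dp cm [17.82 16.06 -0.28] twist 0.2
```

```bash
python3 -m jog '[{"dp":[4,3.6,0],"twist":0,"fingers":0},{"dp":[8,7.2,0],"twist":0,"fingers":0},{"dp":[12,10.8,0],"twist":0,"fingers":0},{"dp":[16,14.4,0],"twist":0,"fingers":0},{"dp":[17.8,16,0],"twist":0,"fingers":0},{"dp":[17.8,16,3],"twist":0,"fingers":0},{"dp":[17.8,16,6],"twist":0,"fingers":0},{"dp":[17.8,16,7],"twist":0,"fingers":0}]'; python3 -m jog '[{"dp":[0,0,0],"twist":0,"fingers":0},{"dp":[0,0,0],"twist":0,"fingers":0}]';python3 go.py w:.4837,.3685,.024,171.5
```

```text
time_s: 12.88
tool_pos: [0.4801, 0.3652, 0.0401]
tool_rot: [-179.8, -0.2, 171.7]
force: [-0.0, -0.3, -0.4]
grip_width: 0.0479
grasp_force: 35.0
time_s: 13.12
tool_pos: [0.4822, 0.3672, 0.0436]
tool_rot: [179.9, 0.1, 171.6]
force: [0.7, 0.3, -0.5]
grip_width: 0.0476
grasp_force: 35.0
t 13.125 tcp [0.4822 0.3672 0.0436] yaw 171.6
w:.4837,.3685,.024,171.5 -> world [4.837e-01 3.685e-01 2.400e-02 1.715e+02] dp cm [-0.13  0.15  1.96] twist 0.1
```

```bash
python3 -m jog '[{"dp":[-0.1,0.1,1],"twist":0,"fingers":0},{"dp":[-0.1,0.1,1.9],"twist":0,"fingers":0},{"dp":[-0.1,0.1,1.9],"twist":0,"fingers":0},{"dp":[-0.1,0.1,1.9],"twist":0,"fingers":0.8},{"dp":[-0.1,0.1,1.9],"twist":0,"fingers":0.8},{"dp":[-0.1,0.1,1.9],"twist":0,"fingers":0.8},{"dp":[-0.1,0.1,-4],"twist":0,"fingers":1},{"dp":[-0.1,0.1,-10],"twist":0,"fingers":1}]';python3 -m jog '[{"dp":[0,0,-2],"twist":-9,"fingers":1},{"dp":[0,0,-4],"twist":-18,"fingers":1},{"dp":[0,0,-5],"twist":-26,"fingers":1},{"dp":[0,0,-5],"twist":-26,"fingers":1},{"dp":[0,0,-5],"twist":-26,"fingers":1}]';python3 look.py m2; python3 go.py w:.595,-.0586,.1,198.2
```

```text
time_s: 14.12
tool_pos: [0.4823, 0.3671, 0.1434]
tool_rot: [-180.0, -0.1, 171.7]
force: [1.5, 1.1, 0.0]
grip_width: 0.0818
grasp_force: 0.0
time_s: 14.75
tool_pos: [0.4826, 0.3672, 0.1919]
tool_rot: [-180.0, -0.0, -162.5]
force: [0.2, -0.2, 0.1]
grip_width: 0.0869
grasp_force: 0.0
(444, 49, 0.9416, -0.3939, 71, 12, 89.3, np.int32(128), 0.0347)
(63, 98, 0.7897, 0.4961, 248, 124, -50.8, np.int32(306), 0.0339)
(199, 158, 0.6569, 0.1755, 89, 14, 81.5, np.int32(230), 0.0349)
(303, 187, 0.5951, -0.0586, 62, 34, -71.8, np.int32(412), 0.0333)
(418, 192, 0.589, -0.3187, 50, 34, -77.5, np.int32(319), 0.0336)
(357, 218, 0.5277, -0.1794, 63, 34, -70.6, np.int32(422), 0.0334)
(110, 235, 0.4818, 0.3635, 50, 34, 82.2, np.int32(313), 0.0364)
(306, 255, 0.4439, -0.0648, 76, 34, -76.3, np.int32(534), 0.0334)
(177, 260, 0.4263, 0.2228, 47, 44, -8.6, np.int32(227), 0.0336)
(358, 261, 0.4319, -0.1796, 62, 34, -72.3, np.int32(437), 0.0334)
(552, 322, 0.2974, -0.5905, 153, 44, -5.8, np.int32(876), 0.0304)
t 14.8 tcp [0.4825 0.3671 0.1918] yaw -162.5
w:.595,-.0586,.1,198.2 -> world [ 5.950e-01 -5.860e-02  1.000e-01  1.982e+02] dp cm [  2.1  -43.98   9.18] twist -0.7
```

```bash
python3 -m jog '[{"dp":[0.3,-6,0],"twist":-0.7,"fingers":1},{"dp":[0.6,-12,0],"twist":-0.7,"fingers":1},{"dp":[0.9,-18,0],"twist":-0.7,"fingers":1},{"dp":[1.2,-24,0],"twist":-0.7,"fingers":1},{"dp":[1.5,-30,2],"twist":-0.7,"fingers":1},{"dp":[1.8,-36,5],"twist":-0.7,"fingers":1},{"dp":[2.1,-42,8],"twist":-0.7,"fingers":1},{"dp":[2.1,-44,9],"twist":-0.7,"fingers":1}]';python3 -m jog '[{"dp":[0,0,0],"fingers":1,"twist":0},{"dp":[0,0,0],"fingers":1,"twist":0},{"dp":[0,0,0],"fingers":1,"twist":0}]';python3 go.py w:.595,-.0586,.016,198.2
```

```text
time_s: 15.8
tool_pos: [0.5952, -0.0623, 0.1001]
tool_rot: [180.0, -0.2, -162.0]
force: [0.3, 1.2, 0.6]
grip_width: 0.0868
grasp_force: 0.0
time_s: 16.18
tool_pos: [0.5965, -0.0554, 0.1037]
tool_rot: [-180.0, 0.1, -161.4]
force: [0.6, 0.7, -0.4]
grip_width: 0.0869
grasp_force: 0.0
t 16.175 tcp [ 0.5965 -0.0554  0.1037] yaw -161.4
w:.595,-.0586,.016,198.2 -> world [ 5.950e-01 -5.860e-02  1.600e-02  1.982e+02] dp cm [ 0.25 -0.26  8.77] twist 0.4
```

```bash
python3 -m jog '[{"dp":[0.1,-0.2,3],"twist":0.2,"fingers":1},{"dp":[0.1,-0.2,6],"twist":0.2,"fingers":1},{"dp":[0.1,-0.2,8],"twist":0.2,"fingers":1},{"dp":[0.1,-0.2,8.6],"twist":0.2,"fingers":1},{"dp":[0.1,-0.2,8.6],"twist":0.2,"fingers":0},{"dp":[0.1,-0.2,8.6],"twist":0.2,"fingers":0},{"dp":[0.1,-0.2,8.6],"twist":0.2,"fingers":0},{"dp":[0.1,-0.2,8.6],"twist":0.2,"fingers":0}]' 40;python3 -m jog '[{"dp":[0,0,0],"fingers":0,"twist":0},{"dp":[0,0,0],"fingers":0,"twist":0},{"dp":[0,0,0],"fingers":0,"twist":0}]';python3 go.py m:.106,0,.13,180 m:.106,0,.0215,180
```

```text
time_s: 17.18
tool_pos: [0.5963, -0.0602, 0.0174]
tool_rot: [-180.0, 0.1, -161.9]
force: [-0.1, 1.1, 3.9]
grip_width: 0.0617
grasp_force: 40.0
time_s: 17.55
tool_pos: [0.5963, -0.0602, 0.0173]
tool_rot: [-180.0, 0.1, -161.9]
force: [-1.8, 1.4, 6.1]
grip_width: 0.0617
grasp_force: 40.0
t 17.55 tcp [ 0.5963 -0.0602  0.0173] yaw -161.9
m:.106,0,.13,180 -> world [6.2730e-01 1.7960e-01 1.3000e-01 1.7146e+02] dp cm [-10.41  21.82 -11.27] twist 26.7
m:.106,0,.0215,180 -> world [6.2730e-01 1.7960e-01 2.1500e-02 1.7146e+02] dp cm [ 0.    0.   10.85] twist -0.0
```

```bash
python3 -m jog '[{"dp":[0,0,-4],"twist":0,"fingers":0},{"dp":[0,0,-9],"twist":0,"fingers":0},{"dp":[-2,4,-11],"twist":5,"fingers":0},{"dp":[-4.5,9,-11],"twist":11,"fingers":0},{"dp":[-7,14,-11],"twist":18,"fingers":0},{"dp":[-9,19,-11],"twist":24,"fingers":0},{"dp":[-10.3,21.8,-11],"twist":26.7,"fingers":0},{"dp":[-10.3,21.8,-11],"twist":26.7,"fingers":0}]' 40;python3 -m jog '[{"dp":[0,0,0],"fingers":0,"twist":0},{"dp":[0,0,0],"fingers":0,"twist":0},{"dp":[0,0,3],"fingers":0,"twist":0},{"dp":[0,0,5],"fingers":0,"twist":0},{"dp":[0,0,5],"fingers":0,"twist":0},{"dp":[0,0,5],"fingers":0,"twist":0}]';python3 go.py m:.108,0.0003,.024,180
```

```text
time_s: 18.55
tool_pos: [0.6245, 0.1829, 0.126]
tool_rot: [179.9, -0.1, 171.8]
force: [0.1, -0.3, -0.6]
grip_width: 0.0615
grasp_force: 40.0
time_s: 19.3
tool_pos: [0.6262, 0.1788, 0.0772]
tool_rot: [180.0, 0.0, 171.4]
force: [0.6, 0.0, -0.7]
grip_width: 0.0617
grasp_force: 40.0
t 19.3 tcp [0.6262 0.1788 0.0772] yaw 171.4
m:.108,0.0003,.024,180 -> world [6.2930e-01 1.7960e-01 2.4000e-02 1.7146e+02] dp cm [-0.3   0.13  5.32] twist -0.0
```

```bash
python3 -m jog '[{"dp":[-0.2,0.1,1],"twist":0,"fingers":0},{"dp":[-0.2,0.1,2],"twist":0,"fingers":0},{"dp":[-0.2,0.1,3],"twist":0,"fingers":0},{"dp":[-0.2,0.1,3.7],"twist":0,"fingers":0},{"dp":[-0.2,0.1,4.2],"twist":0,"fingers":0},{"dp":[-0.2,0.1,4.2],"twist":0,"fingers":0}]';python3 go.py m:.108,0.0003,.024,180
```

```text
time_s: 20.05
tool_pos: [0.6278, 0.1799, 0.0343]
tool_rot: [180.0, -0.0, 171.5]
force: [0.7, 0.3, -1.4]
grip_width: 0.0614
grasp_force: 40.0
t 20.05 tcp [0.6278 0.1799 0.0343] yaw 171.5
m:.108,0.0003,.024,180 -> world [6.2930e-01 1.7960e-01 2.4000e-02 1.7146e+02] dp cm [-0.16 -0.01  1.03] twist 0.0
```

```bash
python3 -m jog '[{"dp":[0,0,0.4],"twist":0,"fingers":0},{"dp":[0,0,0.8],"twist":0,"fingers":0},{"dp":[0,0,1.0],"twist":0,"fingers":0},{"dp":[0,0,1.05],"twist":0,"fingers":0}]';python3 go.py m:.108,0.0003,.024,180
```

```text
time_s: 20.55
tool_pos: [0.6278, 0.1799, 0.0239]
tool_rot: [180.0, -0.0, 171.5]
force: [-0.3, 1.0, -0.1]
grip_width: 0.0613
grasp_force: 40.0
t 20.55 tcp [0.6278 0.1799 0.0239] yaw 171.5
m:.108,0.0003,.024,180 -> world [6.2930e-01 1.7960e-01 2.4000e-02 1.7146e+02] dp cm [-0.16 -0.01 -0.01] twist -0.0
```

```bash
python3 -m jog '[{"dp":[0,0,0],"twist":0,"fingers":0.8},{"dp":[0,0,0],"twist":0,"fingers":1},{"dp":[0,0,0],"twist":0,"fingers":1},{"dp":[0,0,0],"twist":0,"fingers":1},{"dp":[0,0,-4],"twist":0,"fingers":1},{"dp":[0,0,-10],"twist":0,"fingers":1},{"dp":[0,0,-14],"twist":0,"fingers":1},{"dp":[0,0,-14],"twist":0,"fingers":1}]';python3 -m jog '[{"dp":[0,0,0],"fingers":1,"twist":0},{"dp":[0,0,0],"fingers":1,"twist":0}]';python3 go.py w:.5276,-.1794,.12,199.4
```

```text
time_s: 21.55
tool_pos: [0.63, 0.1807, 0.1684]
tool_rot: [179.8, 0.4, 171.4]
force: [0.6, -0.1, -1.5]
grip_width: 0.087
grasp_force: 0.0
time_s: 21.8
tool_pos: [0.627, 0.1789, 0.1622]
tool_rot: [-179.9, -0.2, 171.4]
force: [1.0, -0.0, 0.2]
grip_width: 0.087
grasp_force: 0.0
t 21.8 tcp [0.627  0.1789 0.1622] yaw 171.4
w:.5276,-.1794,.12,199.4 -> world [ 5.276e-01 -1.794e-01  1.200e-01  1.994e+02] dp cm [  4.5  -36.91   4.22] twist -28.0
```

```bash
python3 look.py m3 | awk -F, '{print $1,$2,$3,$4,$5,$6,$7}'; python3 -m jog '[{"dp":[0.8,-6,0],"twist":-6,"fingers":1},{"dp":[1.5,-12,0],"twist":-12,"fingers":1},{"dp":[2.2,-18,0],"twist":-18,"fingers":1},{"dp":[3,-24,1],"twist":-24,"fingers":1},{"dp":[3.8,-30,2],"twist":-28,"fingers":1},{"dp":[4.3,-34,3],"twist":-28,"fingers":1},{"dp":[4.5,-36.3,4],"twist":-28,"fingers":1},{"dp":[4.5,-36.9,4.2],"twist":-28,"fingers":1}]';python3 -m jog '[{"dp":[0,0,0],"fingers":1,"twist":0},{"dp":[0,0,0],"fingers":1,"twist":0},{"dp":[0,0,0],"fingers":1,"twist":0},{"dp":[0,0,0],"fingers":1,"twist":0}]';python3 go.py w:.5276,-.1794,.017,199.4
```

```text
(444  49  0.9416  -0.3939  71  12  89.3
(61  100  0.7826  0.5019  237  115  -54.0
(418  192  0.5893  -0.3189  50  34  -77.5
(357  218  0.5278  -0.1795  62  34  -70.7
(12  263  0.4211  0.5638  202  12  0.1
(109  234  0.4821  0.3639  50  34  81.5
(316  252  0.449  -0.0859  34  33  14.8
(177  260  0.43  0.2216  43  40  81.4
(358  261  0.4318  -0.1793  63  34  -72.3
(552  322  0.2984  -0.5906  151  44  -5.8
time_s: 22.85
tool_pos: [0.5277, -0.1793, 0.1207]
tool_rot: [179.9, -0.1, -160.6]
force: [0.1, 0.8, 0.2]
grip_width: 0.0871
grasp_force: 0.0
time_s: 23.35
tool_pos: [0.5289, -0.1779, 0.1223]
tool_rot: [-180.0, 0.0, -160.5]
force: [0.8, 0.3, -0.7]
grip_width: 0.087
grasp_force: 0.0
t 23.35 tcp [ 0.5289 -0.1779  0.1223] yaw -160.5
w:.5276,-.1794,.017,199.4 -> world [ 5.276e-01 -1.794e-01  1.700e-02  1.994e+02] dp cm [ 0.17 -0.09 10.53] twist 0.1
```

```bash
python3 -m jog '[{"dp":[0.1,-0.1,4],"twist":0.1,"fingers":1},{"dp":[0.1,-0.1,8],"twist":0.1,"fingers":1},{"dp":[0.1,-0.1,10],"twist":0.1,"fingers":1},{"dp":[0.1,-0.1,10.5],"twist":0.1,"fingers":1},{"dp":[0.1,-0.1,10.5],"twist":0.1,"fingers":0},{"dp":[0.1,-0.1,10.5],"twist":0.1,"fingers":0},{"dp":[0.1,-0.1,10.5],"twist":0.1,"fingers":0},{"dp":[0.1,-0.1,10.5],"twist":0.1,"fingers":0}]' 40;python3 -m jog '[{"dp":[0,0,0],"fingers":0,"twist":0},{"dp":[0,0,0],"fingers":0,"twist":0},{"dp":[0,0,0],"fingers":0,"twist":0}]';python3 go.py m:.055,0.0003,.13,180
```

```text
time_s: 24.35
tool_pos: [0.5285, -0.1801, 0.0179]
tool_rot: [-179.9, 0.0, -160.7]
force: [-0.5, 0.3, 3.4]
grip_width: 0.0616
grasp_force: 40.0
time_s: 24.72
tool_pos: [0.5285, -0.1801, 0.0179]
tool_rot: [-179.9, 0.0, -160.7]
force: [-1.8, -0.6, 5.4]
grip_width: 0.0616
grasp_force: 40.0
t 24.725 tcp [ 0.5285 -0.1801  0.0179] yaw -160.7
m:.055,0.0003,.13,180 -> world [5.7690e-01 1.8740e-01 1.3000e-01 1.7146e+02] dp cm [-16.75  33.08 -11.21] twist 27.9
```

```bash
python3 -m jog '[{"dp":[0,0,-4],"twist":0,"fingers":0},{"dp":[0,0,-9],"twist":0,"fingers":0},{"dp":[-2.7,5.5,-11],"twist":5,"fingers":0},{"dp":[-5.4,11,-11],"twist":10,"fingers":0},{"dp":[-8.1,16.5,-11],"twist":15,"fingers":0},{"dp":[-10.8,22,-11],"twist":20,"fingers":0},{"dp":[-13.5,27.5,-11],"twist":25,"fingers":0},{"dp":[-16.2,32,-11],"twist":27.9,"fingers":0}]' 40;python3 -m jog '[{"dp":[0,0,0],"fingers":0,"twist":0},{"dp":[0,0,0],"fingers":0,"twist":0},{"dp":[0,0,3],"fingers":0,"twist":0},{"dp":[0,0,5],"fingers":0,"twist":0},{"dp":[0,0,5],"fingers":0,"twist":0},{"dp":[0,0,5],"fingers":0,"twist":0},{"dp":[0,0,5],"fingers":0,"twist":0}]';python3 go.py m:.055,0.0003,.034,180
```

```text
time_s: 25.72
tool_pos: [0.5743, 0.1781, 0.1268]
tool_rot: [-180.0, -0.0, 171.4]
force: [-0.1, -0.6, -0.2]
grip_width: 0.0617
grasp_force: 40.0
time_s: 26.6
tool_pos: [0.5755, 0.1758, 0.0781]
tool_rot: [180.0, 0.1, 171.4]
force: [0.0, -0.4, -1.1]
grip_width: 0.0618
grasp_force: 40.0
t 26.6 tcp [0.5755 0.1758 0.0781] yaw 171.4
m:.055,0.0003,.034,180 -> world [5.7690e-01 1.8740e-01 3.4000e-02 1.7146e+02] dp cm [0.03 1.17 4.41] twist -0.0
```

```bash
python3 -m jog '[{"dp":[0,0.6,0],"twist":0,"fingers":0},{"dp":[0,1.2,0],"twist":0,"fingers":0},{"dp":[0,1.2,1],"twist":0,"fingers":0},{"dp":[0,1.2,2],"twist":0,"fingers":0},{"dp":[0,1.2,3],"twist":0,"fingers":0},{"dp":[0,1.2,3.8],"twist":0,"fingers":0},{"dp":[0,1.2,4.3],"twist":0,"fingers":0},{"dp":[0,1.2,4.3],"twist":0,"fingers":0}]';python3 go.py m:.055,0.0003,.0245,180
```

```text
time_s: 27.6
tool_pos: [0.5764, 0.1876, 0.0336]
tool_rot: [180.0, -0.0, 171.4]
force: [-0.0, -0.1, -0.9]
grip_width: 0.0617
grasp_force: 40.0
t 27.6 tcp [0.5764 0.1876 0.0336] yaw 171.4
m:.055,0.0003,.0245,180 -> world [5.7690e-01 1.8740e-01 2.4500e-02 1.7146e+02] dp cm [-0.06 -0.    0.91] twist -0.0
```

```bash
python3 -m jog '[{"dp":[0,0,0.4],"twist":0,"fingers":0},{"dp":[0,0,0.8],"twist":0,"fingers":0},{"dp":[0,0,0.95],"twist":0,"fingers":0},{"dp":[0,0,0.95],"twist":0,"fingers":0}]'; python3 -m jog '[{"dp":[0,0,0],"twist":0,"fingers":0.8},{"dp":[0,0,0],"twist":0,"fingers":1},{"dp":[0,0,0],"twist":0,"fingers":1},{"dp":[0,0,0],"twist":0,"fingers":1},{"dp":[0,0,-4],"twist":0,"fingers":1},{"dp":[0,0,-10],"twist":0,"fingers":1},{"dp":[0,0,-14],"twist":0,"fingers":1},{"dp":[0,0,-14],"twist":0,"fingers":1}]';python3 -m jog '[{"dp":[0,0,0],"fingers":1,"twist":0},{"dp":[0,0,0],"fingers":1,"twist":0}]';python3 look.py m4 | awk -F, '{print $1,$2,$3,$4,$5,$6,$7}';python3 go.py w:.4318,-.1795,.12,197.7
```

```text
time_s: 28.1
tool_pos: [0.5764, 0.1876, 0.0243]
tool_rot: [-180.0, -0.0, 171.4]
force: [-0.1, 0.7, 0.3]
grip_width: 0.0616
grasp_force: 40.0
time_s: 29.1
tool_pos: [0.5786, 0.1887, 0.1685]
tool_rot: [179.9, 0.4, 171.4]
force: [0.1, 0.3, -0.4]
grip_width: 0.0873
grasp_force: 0.0
time_s: 29.35
tool_pos: [0.5756, 0.187, 0.1628]
tool_rot: [-179.9, -0.1, 171.4]
force: [-0.4, -0.2, -0.3]
grip_width: 0.087
grasp_force: 0.0
(444  49  0.9416  -0.3952  68  12  89.3
(43  112  0.7589  0.5349  191  6  -89.6
(418  192  0.5891  -0.3189  50  34  -77.5
(12  264  0.4211  0.5635  202  10  0.6
(109  234  0.482  0.3634  51  34  81.5
(306  255  0.444  -0.0649  76  34  -76.5
(358  261  0.4318  -0.1793  63  34  -72.3
(552  322  0.2973  -0.5916  153  42  -5.8
t 29.4 tcp [0.5757 0.1871 0.1629] yaw 171.5
w:.4318,-.1795,.12,197.7 -> world [ 4.318e-01 -1.795e-01  1.200e-01  1.977e+02] dp cm [  8.78 -38.39   4.29] twist -26.2
```

```bash
python3 -m jog '[{"dp":[1.3,-6,0],"twist":-6,"fingers":1},{"dp":[2.7,-12,0],"twist":-12,"fingers":1},{"dp":[4.1,-18,0],"twist":-18,"fingers":1},{"dp":[5.5,-24,1],"twist":-24,"fingers":1},{"dp":[6.9,-30,2],"twist":-26.2,"fingers":1},{"dp":[8.1,-35,3],"twist":-26.2,"fingers":1},{"dp":[8.7,-37.8,4],"twist":-26.2,"fingers":1},{"dp":[8.8,-38.4,4.2],"twist":-26.2,"fingers":1}]';python3 -m jog '[{"dp":[0,0,0],"fingers":1,"twist":0},{"dp":[0,0,0],"fingers":1,"twist":0},{"dp":[0,0,0],"fingers":1,"twist":0},{"dp":[0,0,0],"fingers":1,"twist":0},{"dp":[0,0,0],"fingers":1,"twist":0}]';python3 go.py w:.4318,-.1795,.017,197.7
```

```text
time_s: 30.4
tool_pos: [0.4306, -0.1806, 0.1212]
tool_rot: [179.9, -0.1, -162.6]
force: [-0.7, -0.5, 0.6]
grip_width: 0.0875
grasp_force: 0.0
time_s: 31.02
tool_pos: [0.4325, -0.1789, 0.1226]
tool_rot: [-180.0, 0.0, -162.3]
force: [0.1, 0.4, -0.5]
grip_width: 0.0874
grasp_force: 0.0
t 31.025 tcp [ 0.4325 -0.1789  0.1226] yaw -162.3
w:.4318,-.1795,.017,197.7 -> world [ 4.318e-01 -1.795e-01  1.700e-02  1.977e+02] dp cm [ 0.09 -0.04 10.56] twist -0.0
```

```bash
python3 -m jog '[{"dp":[0.1,0,4],"twist":0,"fingers":1},{"dp":[0.1,0,8],"twist":0,"fingers":1},{"dp":[0.1,0,10],"twist":0,"fingers":1},{"dp":[0.1,0,10.5],"twist":0,"fingers":1},{"dp":[0.1,0,10.5],"twist":0,"fingers":0},{"dp":[0.1,0,10.5],"twist":0,"fingers":0},{"dp":[0.1,0,10.5],"twist":0,"fingers":0},{"dp":[0.1,0,10.5],"twist":0,"fingers":0}]' 40;python3 -m jog '[{"dp":[0,0,0],"fingers":0,"twist":0},{"dp":[0,0,0],"fingers":0,"twist":0},{"dp":[0,0,0],"fingers":0,"twist":0}]';python3 go.py m:.005,0.0003,.13,180
```

```text
time_s: 32.02
tool_pos: [0.4319, -0.1798, 0.0183]
tool_rot: [-179.9, 0.0, -162.4]
force: [-0.3, 0.4, 3.6]
grip_width: 0.0618
grasp_force: 40.0
time_s: 32.4
tool_pos: [0.432, -0.1798, 0.0183]
tool_rot: [-179.9, 0.0, -162.4]
force: [-1.3, 0.6, 5.5]
grip_width: 0.0618
grasp_force: 40.0
t 32.4 tcp [ 0.432  -0.1798  0.0183] yaw -162.4
m:.005,0.0003,.13,180 -> world [5.2750e-01 1.9490e-01 1.3000e-01 1.7146e+02] dp cm [-20.46  32.81 -11.17] twist 26.2
```

```bash
python3 -m jog '[{"dp":[0,0,-4],"twist":0,"fingers":0},{"dp":[0,0,-9],"twist":0,"fingers":0},{"dp":[-3.2,5.2,-12],"twist":5,"fingers":0},{"dp":[-6.4,10.4,-12],"twist":10,"fingers":0},{"dp":[-9.6,15.6,-12],"twist":15,"fingers":0},{"dp":[-12.8,20.8,-12],"twist":20,"fingers":0},{"dp":[-16,26,-12],"twist":25,"fingers":0},{"dp":[-19,30.5,-12],"twist":26.2,"fingers":0}]' 40;python3 -m jog '[{"dp":[0,0,0],"fingers":0,"twist":0},{"dp":[0,0,0],"fingers":0,"twist":0},{"dp":[0,0,3],"fingers":0,"twist":0},{"dp":[0,0,5],"fingers":0,"twist":0},{"dp":[0,0,5],"fingers":0,"twist":0},{"dp":[0,0,5],"fingers":0,"twist":0},{"dp":[0,0,5],"fingers":0,"twist":0}]';python3 go.py m:.005,0.0003,.034,180
```

```text
time_s: 33.4
tool_pos: [0.5201, 0.1708, 0.1374]
tool_rot: [-180.0, 0.0, 171.4]
force: [1.1, -0.7, -0.4]
grip_width: 0.0618
grasp_force: 40.0
time_s: 34.28
tool_pos: [0.5208, 0.1689, 0.0885]
tool_rot: [180.0, 0.1, 171.4]
force: [-0.2, 0.3, -0.8]
grip_width: 0.0616
grasp_force: 40.0
t 34.275 tcp [0.5208 0.1689 0.0885] yaw 171.4
m:.005,0.0003,.034,180 -> world [5.2750e-01 1.9490e-01 3.4000e-02 1.7146e+02] dp cm [-0.28  2.67  5.45] twist -0.0
```

```bash
python3 -m jog '[{"dp":[-0.2,1.5,0],"twist":0,"fingers":0},{"dp":[-0.2,2.7,0],"twist":0,"fingers":0},{"dp":[-0.2,2.7,1],"twist":0,"fingers":0},{"dp":[-0.2,2.7,2.5],"twist":0,"fingers":0},{"dp":[-0.2,2.7,4],"twist":0,"fingers":0},{"dp":[-0.2,2.7,5],"twist":0,"fingers":0},{"dp":[-0.2,2.7,5.4],"twist":0,"fingers":0},{"dp":[-0.2,2.7,5.4],"twist":0,"fingers":0}]';python3 go.py m:.005,0.0003,.0245,180
```

```text
time_s: 35.28
tool_pos: [0.5263, 0.1953, 0.0335]
tool_rot: [180.0, 0.0, 171.4]
force: [-0.1, 0.7, -1.0]
grip_width: 0.0619
grasp_force: 40.0
t 35.275 tcp [0.5263 0.1953 0.0335] yaw 171.4
m:.005,0.0003,.0245,180 -> world [5.2750e-01 1.9490e-01 2.4500e-02 1.7146e+02] dp cm [-0.13 -0.02  0.9 ] twist -0.0
```

```bash
python3 -m jog '[{"dp":[0,0,0.4],"twist":0,"fingers":0},{"dp":[0,0,0.8],"twist":0,"fingers":0},{"dp":[0,0,0.95],"twist":0,"fingers":0},{"dp":[0,0,0.95],"twist":0,"fingers":0}]'; python3 -m jog '[{"dp":[0,0,0],"twist":0,"fingers":0.8},{"dp":[0,0,0],"twist":0,"fingers":1},{"dp":[0,0,0],"twist":0,"fingers":1},{"dp":[0,0,0],"twist":0,"fingers":1},{"dp":[0,0,-4],"twist":0,"fingers":1},{"dp":[0,0,-10],"twist":0,"fingers":1},{"dp":[0,0,-14],"twist":0,"fingers":1},{"dp":[0,0,-14],"twist":0,"fingers":1}]';python3 -m jog '[{"dp":[0,-6,-1],"fingers":1,"twist":10},{"dp":[0,-12,-2],"fingers":1,"twist":20},{"dp":[0,-18,-3],"fingers":1,"twist":30},{"dp":[0,-22,-4],"fingers":1,"twist":40},{"dp":[0,-22,-4],"fingers":1,"twist":50},{"dp":[0,-22,-4],"fingers":1,"twist":60},{"dp":[0,-22,-4],"fingers":1,"twist":70},{"dp":[0,-22,-4],"fingers":1,"twist":80}]';python3 look.py m5 | awk -F, '{print $1,$2,$3,$4,$5,$6,$7}'
```

```text
time_s: 35.78
tool_pos: [0.5258, 0.1953, 0.0243]
tool_rot: [-180.0, -0.0, 171.5]
force: [-1.5, -1.1, 5.3]
grip_width: 0.0616
grasp_force: 40.0
time_s: 36.78
tool_pos: [0.5281, 0.1963, 0.1674]
tool_rot: [179.9, 0.4, 171.4]
force: [0.0, 0.1, -1.3]
grip_width: 0.0867
grasp_force: 0.0
time_s: 37.78
tool_pos: [0.4924, -0.0226, 0.2026]
tool_rot: [-179.9, -0.0, 91.1]
force: [-0.2, -0.7, 0.2]
grip_width: 0.0869
grasp_force: 0.0
(353  76  0.8564  -0.1714  218  76  -19.3
(444  49  0.9416  -0.3939  71  12  89.3
(63  98  0.7917  0.4923  243  120  -49.5
(431  136  0.725  -0.3644  318  110  -73.0
(199  158  0.6565  0.1758  89  15  81.5
(198  171  0.6274  0.1773  64  37  81.8
(418  192  0.5894  -0.3188  49  34  -78.3
(194  194  0.576  0.1852  64  36  81.5
(189  216  0.5258  0.1925  64  35  81.1
(12  264  0.4178  0.5633  196  9  -0.2
(109  234  0.4821  0.3639  50  34  81.5
(177  260  0.4302  0.2216  43  39  81.4
(552  322  0.2984  -0.5906  151  44  -5.8
```

View pics/m5.png

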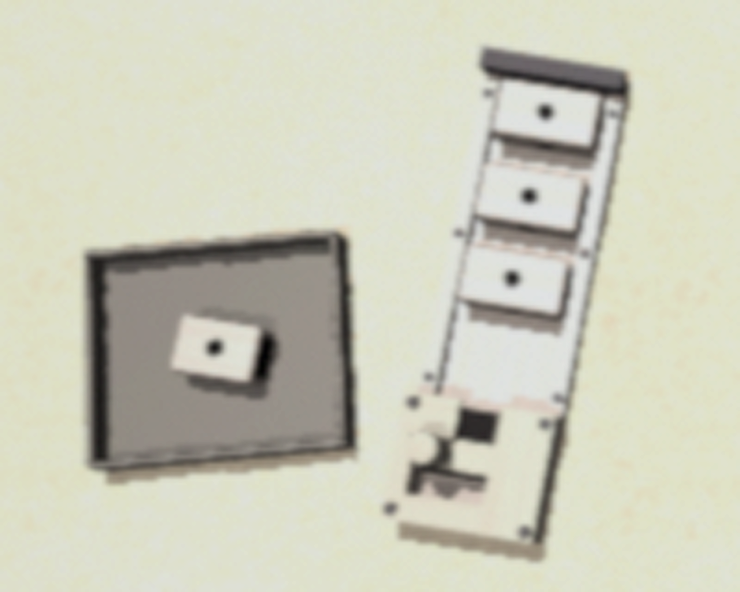

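The row shows three 62 mm spacers lying flat across the channel at crop (545,112), (529,196) and (512,279), the short one in the tray at (215,348), and the post still hooked at (425,447). Now to unhook it.

```bash
python3 -m jog '[{"dp":[0,0,0],"fingers":1,"twist":9},{"dp":[0,0,0],"fingers":1,"twist":9},{"dp":[0,0,0],"fingers":1,"twist":9}]';python3 go.py m:-.103,.0205,.15,90
```

```text
time_s: 38.2
tool_pos: [0.493, -0.0224, 0.2035]
tool_rot: [-180.0, 0.0, 82.6]
force: [-0.2, 0.0, -0.6]
grip_width: 0.087
grasp_force: 0.0
t 38.2 tcp [ 0.493  -0.0224  0.2035] yaw 82.6
m:-.103,.0205,.15,90 -> world [ 0.4237  0.2309  0.15   81.46  ] dp cm [ 24.23 -10.11   5.35] twist 1.2
```

```bash
python3 -m jog '[{"dp":[5,-2,0],"fingers":1,"twist":1},{"dp":[10,-4,0],"fingers":1,"twist":1},{"dp":[15,-6,1],"fingers":1,"twist":1},{"dp":[20,-8,3],"fingers":1,"twist":1},{"dp":[24,-10,5],"fingers":1,"twist":1},{"dp":[24.2,-10.1,5.3],"fingers":1,"twist":1},{"dp":[24.2,-10.1,5.3],"fingers":1,"twist":1},{"dp":[24.2,-10.1,5.3],"fingers":1,"twist":1}]';python3 -m jog '[{"dp":[0,0,0],"fingers":1,"twist":0},{"dp":[0,0,0],"fingers":1,"twist":0}]';python3 go.py m:-.103,.0205,.057,90
```

```text
time_s: 39.2
tool_pos: [0.426, 0.2295, 0.1513]
tool_rot: [180.0, 0.0, 81.3]
force: [0.4, 0.3, -0.7]
grip_width: 0.0871
grasp_force: 0.0
time_s: 39.45
tool_pos: [0.4255, 0.2302, 0.1512]
tool_rot: [180.0, 0.0, 81.4]
force: [0.6, 0.5, -0.2]
grip_width: 0.0873
grasp_force: 0.0
t 39.45 tcp [0.4255 0.2302 0.1512] yaw 81.4
m:-.103,.0205,.057,90 -> world [4.237e-01 2.309e-01 5.700e-02 8.146e+01] dp cm [ 0.04 -0.19  9.42] twist -0.1
```

```bash
python3 -m jog '[{"dp":[0,-0.2,4],"fingers":1,"twist":0},{"dp":[0,-0.2,8],"fingers":1,"twist":0},{"dp":[0,-0.2,9.4],"fingers":1,"twist":0},{"dp":[0,-0.2,9.4],"fingers":0,"twist":0},{"dp":[0,-0.2,9.4],"fingers":0,"twist":0},{"dp":[0,-0.2,9.4],"fingers":0,"twist":0},{"dp":[0,-0.2,9.4],"fingers":0,"twist":0},{"dp":[0,-0.2,9.4],"fingers":0,"twist":0}]' 45;python3 -m jog '[{"dp":[0,0,0],"fingers":0,"twist":0},{"dp":[0,0,0],"fingers":0,"twist":0},{"dp":[0,0,0],"fingers":0,"twist":0},{"dp":[0,0,0],"fingers":0,"twist":0},{"dp":[0,0,0],"fingers":0,"twist":0},{"dp":[0,0,0],"fingers":0,"twist":0},{"dp":[0,0,0],"fingers":0,"twist":0}]';python3 go.py m:-.110,0,.057,90
```

```text
time_s: 40.45
tool_pos: [0.4233, 0.2311, 0.0573]
tool_rot: [180.0, 0.0, 81.4]
force: [-0.0, -0.3, -0.0]
grip_width: 0.0451
grasp_force: 0.0
time_s: 41.32
tool_pos: [0.4239, 0.231, 0.057]
tool_rot: [179.9, -0.0, 81.4]
force: [5.4, -0.5, -5.3]
grip_width: 0.0175
grasp_force: 45.0
t 41.325 tcp [0.4239 0.231  0.057 ] yaw 81.4
m:-.110,0,.057,90 -> world [4.137e-01 2.116e-01 5.700e-02 8.146e+01] dp cm [-2.06 -0.72  0.  ] twist -0.0
```

```bash
python3 -m jog '[{"dp":[0,-0.4,0],"fingers":0,"twist":0},{"dp":[0,-0.9,0],"fingers":0,"twist":0},{"dp":[0,-0.9,0],"fingers":0,"twist":0},{"dp":[-0.7,-0.9,0],"fingers":0,"twist":0},{"dp":[-1.4,-0.9,0],"fingers":0,"twist":0},{"dp":[-2.1,-0.9,0],"fingers":0,"twist":0},{"dp":[-2.1,-0.9,0],"fingers":0,"twist":0}]' 45;python3 go.py m:-.110,0,.057,90
```

```text
time_s: 42.2
tool_pos: [0.4143, 0.211, 0.0571]
tool_rot: [179.7, -0.1, 81.3]
force: [11.8, 0.4, -12.7]
grip_width: 0.0167
grasp_force: 45.0
t 42.2 tcp [0.4143 0.211  0.0571] yaw 81.3
m:-.110,0,.057,90 -> world [4.137e-01 2.116e-01 5.700e-02 8.146e+01] dp cm [ 0.05 -0.06  0.01] twist -0.1
```

```bash
python3 -m jog '[{"dp":[0,1,0],"fingers":0,"twist":0},{"dp":[0,2.2,0],"fingers":0,"twist":0},{"dp":[0,3.5,0],"fingers":0,"twist":0},{"dp":[0,4.8,0],"fingers":0,"twist":0},{"dp":[0,6,0],"fingers":0,"twist":0},{"dp":[0,7.2,0],"fingers":0,"twist":0},{"dp":[0,8.4,0],"fingers":0,"twist":0},{"dp":[0,9.4,0],"fingers":0,"twist":0}]' 45;python3 -m jog '[{"dp":[0,0.4,0],"fingers":0,"twist":0},{"dp":[0,0.8,0],"fingers":0,"twist":0},{"dp":[0,1.1,0],"fingers":0,"twist":0},{"dp":[0,1.3,0],"fingers":0,"twist":0},{"dp":[0,1.3,0],"fingers":0,"twist":0}]' 45;python3 go.py m:0,0,.057,90
```

```text
time_s: 43.2
tool_pos: [0.5055, 0.1974, 0.0571]
tool_rot: [179.9, -0.0, 81.4]
force: [4.2, 0.8, -2.4]
grip_width: 0.0168
grasp_force: 45.0
time_s: 43.82
tool_pos: [0.5185, 0.1955, 0.0571]
tool_rot: [179.9, -0.1, 81.4]
force: [7.5, -0.1, -4.6]
grip_width: 0.017
grasp_force: 45.0
t 43.825 tcp [0.5185 0.1955 0.0571] yaw 81.4
m:0,0,.057,90 -> world [5.225e-01 1.953e-01 5.700e-02 8.146e+01] dp cm [0.04 0.4  0.01] twist -0.1
```

```bash
python3 -m jog '[{"dp":[0,0.2,0],"fingers":0,"twist":0},{"dp":[0,0.4,0],"fingers":0,"twist":0},{"dp":[0,0.5,0],"fingers":0,"twist":0},{"dp":[0,0.5,0],"fingers":0,"twist":0},{"dp":[0,0.5,0],"fingers":0,"twist":0}]' 45;python3 -m jog '[{"dp":[0,0,0],"fingers":0.3,"twist":0},{"dp":[0,0,0],"fingers":0.6,"twist":0},{"dp":[0,0,0],"fingers":0.9,"twist":0},{"dp":[0,0,0],"fingers":0.9,"twist":0},{"dp":[0,0,0],"fingers":0.9,"twist":0},{"dp":[0,0,-4],"fingers":1,"twist":0},{"dp":[0,0,-9],"fingers":1,"twist":0},{"dp":[0,0,-14],"fingers":1,"twist":0}]';python3 -m jog '[{"dp":[-6,0,-1],"fingers":1,"twist":0},{"dp":[-12,0,-2],"fingers":1,"twist":0},{"dp":[-18,0,-3],"fingers":1,"twist":0},{"dp":[-22,0,-3],"fingers":1,"twist":0},{"dp":[-22,0,-3],"fingers":1,"twist":0},{"dp":[-22,0,-3],"fingers":1,"twist":0}]';python3 look.py m6|cut -c1-60;python3 - <<'E'
from h import *
c=cam('scene');cv2.imwrite('pics/s6.png',c['pixels'])
E
```

```text
time_s: 44.45
tool_pos: [0.5232, 0.1947, 0.0571]
tool_rot: [179.9, -0.0, 81.4]
force: [5.6, -0.9, -4.4]
grip_width: 0.017
grasp_force: 45.0
time_s: 45.45
tool_pos: [0.5214, 0.195, 0.1984]
tool_rot: [-180.0, 0.0, 81.5]
force: [1.6, -0.3, -0.3]
grip_width: 0.0845
grasp_force: 0.0
time_s: 46.2
tool_pos: [0.489, -0.0215, 0.227]
tool_rot: [180.0, -0.0, 81.5]
force: [-0.2, 0.6, -0.1]
grip_width: 0.087
grasp_force: 0.0
(353, 74, 0.8617, -0.1718, 209, 75, -20.1, np.int32(551), 0.
(444, 49, 0.9416, -0.3952, 68, 12, 89.3, np.int32(126), 0.03
(62, 99, 0.7903, 0.4958, 249, 125, -50.5, np.int32(296), 0.0
(434, 136, 0.725, -0.3726, 305, 109, -72.0, np.int32(1267), 
(418, 192, 0.5893, -0.3189, 50, 34, -77.6, np.int32(318), 0.
(12, 262, 0.4211, 0.5645, 202, 12, 0.7, np.int32(291), 0.034
(109, 234, 0.482, 0.3636, 51, 34, 81.5, np.int32(357), 0.036
(552, 322, 0.2973, -0.5916, 153, 42, -5.8, np.int32(859), 0.
```

View pics/m6.png

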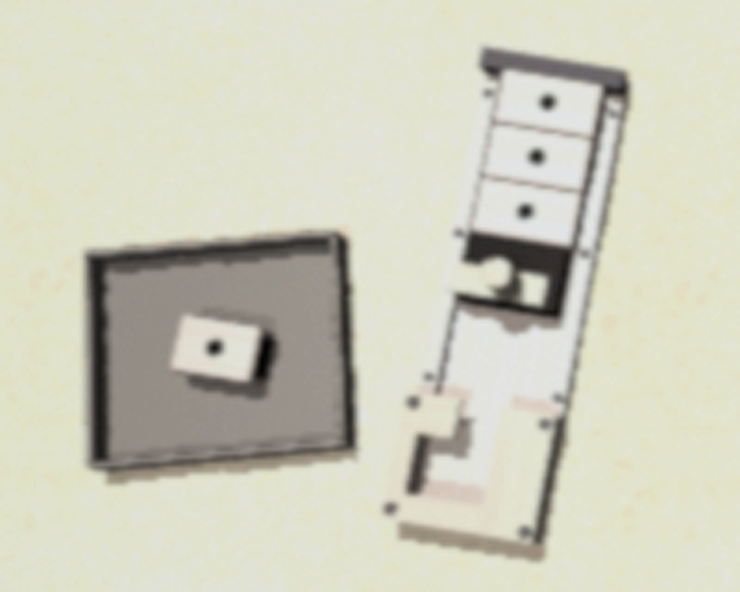

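View pics/s6.png

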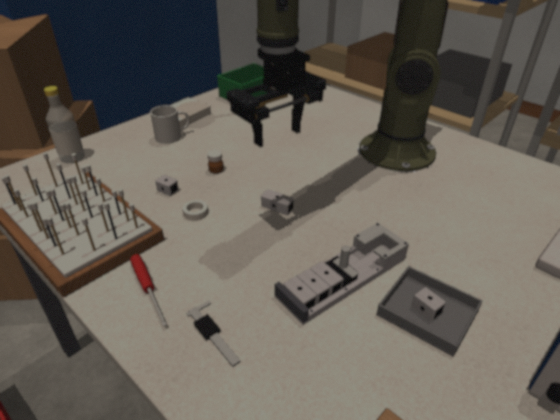

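The follower now presses the three touching spacers against the stop, and the jar is upright at scene (215,160). The 76 mm spacer at scene (278,203) looks odd, probably from the arm's shadow, so I check it by depth.

```bash
python3 - <<'E'
from h import *
for s in spacers(cam('scene')): 
    if abs(s[0]-278)<120 and abs(s[1]-205)<100: print(s)
E
```

```text
(190, 106, 0.2746, -0.6353, 120, 96, -85.5, np.int32(389), 0.033)
(396, 150, 0.0486, 0.0192, 162, 87, -78.1, np.int32(270), 0.0341)
(166, 181, 0.5924, -0.3157, 57, 41, -77.8, np.int32(188), 0.0354)
(277, 197, 0.4482, -0.0615, 78, 44, -77.7, np.int32(325), 0.0354)
(318, 285, 0.5903, 0.1874, 158, 95, -8.2, np.int32(929), 0.0361)
```

The 76 mm spacer is intact and unmoved, and everything is in place.

```bash
python3 -c "
from cell import env; print(env.sign_off())"
```

```text
the job is handed in; nothing more can be done
None
```

The job is handed in: the three 62 mm spacers on the bench are loaded and pressed against the end stop by the unhooked follower, the short 48 mm spacer is in the scrap tray, and the other 48 mm and 76 mm spacers and the jar are undisturbed.

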